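# Secure the vial rack on the shaker

## Task

Get the vial rack ready for shaking: push it along the shaker's platform, between the side guides, until it is fully home against the back stop, then swing the keeper rod shut across its front until it snaps over the sprung ball and stays against the yellow stop. The vials are glass, so push the rack gently, with no more than 20 N, keep it flat on the platform, and leave the two bottles and the wrench where they are.

Things in the scene. Friction and masses are not known exactly. Their poses are not given: they have to be found in the camera images.
- shaker: Low white bench shaker, fixed; its level dark grey metal platform, 330 mm (x) by 240 mm (y), has its top 90 mm above the bench. Origin: centre of the underside, on the bench. x runs along the platform from the front (grey control panel, -x) to the back stop, y across it, z up.
- back_stop (a point): Middle of the back stop's rubber face, on the platform top, 149 mm along the shaker's x from its origin. The stop is steel, 26 mm high, 150 mm wide.
- guide_mouth (a point): Middle of the mouth of the guides, on the platform top, at shaker x = 18 mm. Two polished steel side guides 12 mm high: inner faces 60 mm either side of the centre line (4 mm clearance) from x = 55 to 151 mm, flaring from there to 70 mm either side at this mouth.
- rack: Blue plastic rack with twelve capped glass vials, loose on the front half of the platform, ahead of the guides' mouth, askew by up to 0.15 rad and up to 8 mm off the centre line: 94 mm long (its x, along the platform), 112 mm wide (its y); plastic block 34 mm high with flat upright ends, vial caps reach 52 mm. About 0.4 kg, slides easily. Origin: centre of its underside.
- home (a point): Where the rack's origin lies when the rack is fully home against the back stop: on the platform top, 102 mm along the shaker's x from its origin, on its centre line.
- keeper (a joint): Keeper angle in rad: 0 = shut, straight across the platform along the shaker's y; grows as the free end swings out to the front (-x); 1.6 to 1.85 at the start, 2.05 at most. Vertical pin, light friction, stays where left. From 0.12 rad on the rod must be pushed over the catch's sprung ball (about 4 N at the knob); past 0.05 rad it snaps to 0 by itself.
- keeper_hinge (a point): Axis of the keeper's hinge pin, at the height of the rod's centre line, at shaker x = 45 mm, y = +88 mm. The keeper is a round steel rod 12 mm thick, level, its centre line 22 mm above the platform (112 mm above the bench). Shut, its centre line passes 10 mm in front of a rack that is home; a rack that is not home is in its way.
- keeper_knob (a point): Centre of the red ball knob, 24 mm across, on the keeper's free end, 198 mm from the hinge axis; moves with the keeper.
- catch (a point): Point on the rod's centre line over the catch when the keeper is shut: shaker x = 45 mm, y = -88 mm. The catch is a grey block 10 mm high with a sprung brass ball, 16 mm across, standing out of it, top 20 mm above the platform, centre 10 mm to the front (-x) of this point; a yellow upright stop 36 mm high stands 7 mm behind (+x) it.
- clear_bottle: Clear glass bottle with blue cap, 70 mm across, 140 mm high, standing beyond the back end of the shaker: a bystander. Origin: centre of its underside.
- amber_bottle: Amber glass bottle with white cap, 74 mm across, 130 mm high, standing beyond the front end of the shaker: a bystander. Origin: centre of its underside.
- wrench: Steel wrench 150 mm long lying on the bench beside the clear bottle, nearer the robot: a bystander. Origin: under the middle of its length.

How it is judged:
By the outcome, as a careful person would: the job done as asked, in the order asked, and still so for the second after the job is handed in, with the robot touching nothing.
It also fails if it takes over 67 s, if anything falls off the work surface, if the arm or the gripper's body presses on something with over 40 N, if the wrist force passes 120 N, or if a joint passes its speed limit or range.

## Robot

A 6-joint arm with a two-finger parallel gripper is mounted at the origin on the work surface. World frame = base frame: x ahead of the robot, y to its left, z up, the work surface at z = 0. Lengths are in m, angles in degrees, forces in N, time in s.
With the tool pointing down it reaches from about 0.35 to 0.875 m from the base axis. Payload 4.2 kg.
Tool frame: the origin (TCP) lies midway between the tips of the shut fingers; the grasp point (between the pads) lies 19 mm behind it; z points along the fingers, y is the line along which they close (so a half turn about z gives the same grasp; the last joint's range is limited). The gripper opens to 87 mm and grips with 3 to 60 N. Pads are 19 mm wide; open, the fingers measure 117 mm over their backs; the gripper's body (75 mm by 190 mm) begins 51 mm behind the grasp point.
Start: joints at [-54.282, 22.042, 0.453, 0, -68.411, -14.817], TCP at [0.223, -0.584, 0.223] pointing down, gripper open.
Joint ranges: [-179.83, 179.83], [-69.29, 118.12], [-61.27, 80.66], [-181.25, 117.63], [-171.15, -9.14], [-177.46, 177.46]. Speed limits (degrees/s): [159.86, 159.86, 180, 180, 180, 180].

## Interface

Orientations are given as a 3x3 rotation matrix whose columns are the frame's x, y, z axes.
In Python, from station import * gives the robot as it stands.
- The arm moves only by the tool move_arm, never from a script. Its argument "targets" is text: rows parted by semicolons, each of 4 numbers parted by spaces: the shift along the world's x, y, z in units of 25 mm (1.0 is 25 mm), then the turn about the world's z in units of 5 degrees (1.0 is 5 degrees). In form: tx ty tz spin; .... A call has 1 to 10 rows; each row shifts and turns the commanded pose from where the row before left it; what a row does not reach is not made up. A row lasts 1/12 s, in which the tool goes at most 41.7 mm and 7.16 degrees, less where a joint would pass 70% of its speed; a pose out of reach is approached as far as the arm can. A call is refused whole if a number of a shift passes 1 or a number of a turn 1, either way. A call with a gripper value outside its range is refused whole. "gripper" is the finger opening in mm, from 0 to 87, set as the call begins (left out, the last holds). The fingers move at their own pace and stop on an object; the grip force is fixed at half the most. Time passes only in rows, so rows that do not move let the fingers close. It gives the time, the measured TCP pose, the force, the opening and the grip force at its end, in the units of the state.
- sense(): the state, without advancing time (a new reading comes with each control period).
- capture(name): name is "scene" or "side" or "wrist"; returns a dict with "image" (480x640x3 uint8, blue, green, red), "fx", "fy", "cx", "cy" (pixels), "world_from_camera" (4x4, takes a point from camera to world coordinates); the wrist camera has in their place "hand_eye" (4x4, takes a point from camera to tool coordinates, whose origin is the TCP and whose axes are the flange's). Camera axes: x right, y up, looking along -z (the intrinsics and any distortion apply to the point x, -y, -z); pixel columns grow to the right and rows downward; lengths in m; the calibration is good to about 2 mm. A picture is of the moment at which its call begins: read the wrist's pose just before it. There is no depth.
- finish_job(): hands the job in; it is judged then, once.
The state is a dict: "time_s": time; "joints": joint angles; "joint_velocities": joint speeds; "effort": joint torques, N m; "tcp_pos": TCP position; "ee_rot": TCP orientation; "wrist_force": force on the tool from outside, world axes, zero at the start; "moment": the same for the moment, N m; "gripper_width": opening from 0.0 (shut) to 1.0 (fully open); "gripper_force": force on a finger pad.
Only numpy, scipy, OpenCV 4.12 (cv2) and the standard library are available. Lean on these libraries where they do the work, as an engineer would, in place of code of your own. Each camera call takes 0.05 s, during which the arm holds its last target. There are 200 camera calls.

## Working session

There is one attempt and no reset: what is moved stays moved. The work goes in short steps, Python scripts to look and compute and a tool call to move; the robot and the scene stay as the last step left them, time stands still between calls to the robot, and variables do not carry over. Pictures are saved under pics/ and viewed, at most 10 in all, crops included, and the job is handed in when it is done.

Besides the shell and the picture viewer there is one more tool, called by a JSON object that holds its "op" and its "data". move_arm: Moves the arm, as the interface text tells. Its arguments: {"type":"object","properties":{"targets":{"type":"string"},"gripper":{"type":"number"}},"required":["targets"]}

```bash
mkdir -p pics; ls; python3 - <<'E'
from station import *
import cv2,pickle
d={}
for n in("scene","side"):
    c=capture(n);d[n]=c;cv2.imwrite(f"pics/{n}0.png",c["image"]);print(n,{k:v for k,v in c.items() if k!="image"})
pickle.dump(d,open("cam.pkl","wb"))
s=sense();print(s)
E
```

```text
pics
scene {'fx': 529.7875630889779, 'fy': 529.7875630889779, 'cx': 320.7214456529289, 'cy': 241.69601671160217, 'world_from_camera': array([[-0.10323306, -0.67719917,  0.72852194,  1.30006842],
       [ 0.99457791, -0.07952674,  0.06700949,  0.04188612],
       [ 0.01255821,  0.73148943,  0.68173712,  0.79016057],
       [ 0.        ,  0.        ,  0.        ,  1.        ]])}
side {'fx': 581.7120418209727, 'fy': 581.7120418209727, 'cx': 315.73075039359946, 'cy': 236.85984444519627, 'world_from_camera': array([[-0.80865891,  0.39432658, -0.43655162, -0.09568093],
       [-0.58792887, -0.5161726 ,  0.6228206 ,  0.89806517],
       [ 0.02025873,  0.76031073,  0.64924355,  1.04607456],
       [ 0.        ,  0.        ,  0.        ,  1.        ]])}
{'time_s': 0.1, 'joints': array([-5.42839986e+01,  2.20850777e+01,  3.87870094e-01, -2.52974374e-02,
       -6.84096920e+01, -1.48178481e+01]), 'joint_velocities': array([-0.02536357, -0.19356698,  0.24616001,  0.1186917 , -0.03327559,
        0.02278681]), 'effort': array([-5.17646640e-04, -3.91689777e+01,  1.87934250e+01,  4.23180163e+00,
        1.35110045e-02, -7.02632337e-05]), 'tcp_pos': array([ 0.2227842 , -0.58337772,  0.22158428]), 'ee_rot': array([[-9.34274019e-01, -3.56555026e-01, -7.55814409e-04],
       [-3.56555818e-01,  9.34272375e-01,  1.75447604e-03],
       [ 8.05692715e-05,  1.90865141e-03, -9.99998175e-01]]), 'wrist_force': array([-0.79118319, -0.64489431,  0.5796923 ]), 'moment': array([-0.01532656, -0.00666647, -0.02089728]), 'gripper_force': 0.0, 'gripper_width': 1.003768453377179}
```

View pics/scene0.png

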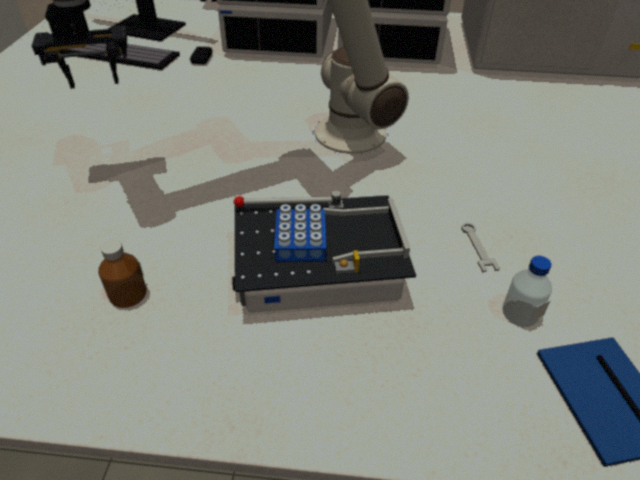

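View pics/side0.png

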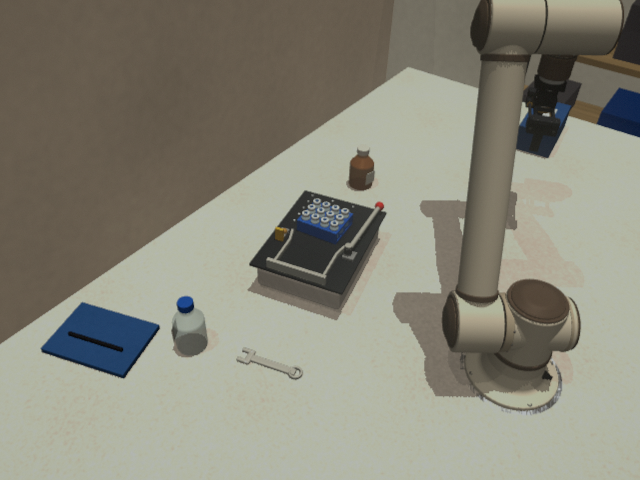

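The scene view shows the shaker with its front to the left (amber bottle side) and its back stop to the right (about 400,225). The knob is at (239,201), the rack at (301,232), the yellow stop at (357,258) and the hinge at (336,200).

```bash
cat > h.py <<'E'
import numpy as np,cv2,pickle
def ray(c,uv,z):
    uv=np.atleast_2d(uv).astype(float);T=c["world_from_camera"]
    d=np.c_[(uv[:,0]-c["cx"])/c["fx"],-(uv[:,1]-c["cy"])/c["fy"],-np.ones(len(uv))]@T[:3,:3].T
    return T[:3,3]+d*((z-T[2,3])/d[:,2])[:,None]
def blobs(m,a=3):
    n,l,s,c=cv2.connectedComponentsWithStats(m.astype(np.uint8));return [(tuple(c[i].round(1)),int(s[i,4])) for i in range(1,n) if s[i,4]>=a]
E
python3 - <<'E'
from h import *
d=pickle.load(open("cam.pkl","rb"))
for n,roi in (("scene",(220,180,200,130)),("side",(240,175,160,135))):
    c=d[n];x,y,w,h=roi;im=c["image"];M=np.zeros(im.shape[:2],bool);M[y:y+h,x:x+w]=1
    hsv=cv2.cvtColor(im,cv2.COLOR_BGR2HSV);H,S,V=cv2.split(hsv)
    red=M&((H<8)|(H>172))&(S>150)&(V>90); yel=M&(H>12)&(H<32)&(S>150)&(V>90)
    blue=M&(H>100)&(H<125)&(S>120)
    for k,m,z in(("red",red,.112),("yel",yel,.126),("blue",blue,.107)):
        for p,a in blobs(m,8): print(n,k,p,a,ray(c,p,z).round(4))
    dark=(M&(V<75)).astype(np.uint8)
    dark=cv2.morphologyEx(dark,cv2.MORPH_OPEN,np.ones((3,3)))
    nl,l,s,_=cv2.connectedComponentsWithStats(dark);i=1+s[1:,4].argmax()
    cs=np.vstack(cv2.findContours((l==i).astype(np.uint8),0,1)[0])[:,0]
    P=ray(c,cs,.09)[:,:2].astype(np.float32);r=cv2.minAreaRect(P);print(n,"plat",r,)
    crop=cv2.resize(im[y:y+h,x:x+w],None,fx=3.9,fy=3.9,interpolation=cv2.INTER_CUBIC);cv2.imwrite(f"pics/{n}_crop.png",crop)
E
```

```text
scene red (np.float64(238.5), np.float64(200.3)) 56 [[ 0.4716 -0.2044  0.112 ]]
scene yel (np.float64(355.8), np.float64(254.7)) 44 [[0.617  0.0426 0.126 ]]
scene yel (np.float64(343.4), np.float64(262.3)) 31 [[0.6388 0.0219 0.126 ]]
scene blue (np.float64(300.1), np.float64(240.6)) 1315 [[ 0.5716 -0.0644  0.107 ]]
scene blue (np.float64(271.6), np.float64(299.3)) 78 [[ 0.7218 -0.093   0.107 ]]
scene plat ((0.559558629989624, -0.027955174446105957), (0.2798193693161011, 0.32914185523986816), 11.743598937988281)
side red (np.float64(379.4), np.float64(204.6)) 27 [[ 0.4756 -0.2073  0.112 ]]
side yel (np.float64(280.3), np.float64(229.0)) 26 [[0.6102 0.0444 0.126 ]]
side blue (np.float64(322.4), np.float64(229.0)) 617 [[ 0.5403 -0.0378  0.107 ]]
side plat ((0.5590851306915283, -0.04462401568889618), (0.2015281617641449, 0.28514912724494934), 12.67863655090332)
```

View pics/scene_crop.png

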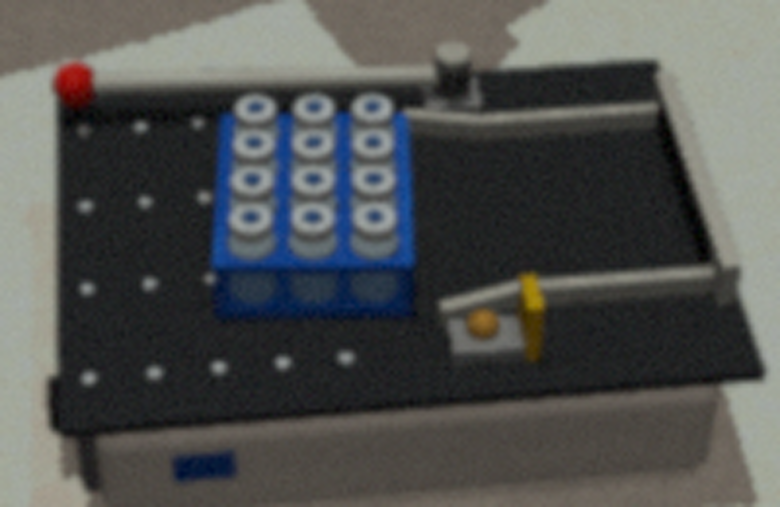

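View pics/side_crop.png

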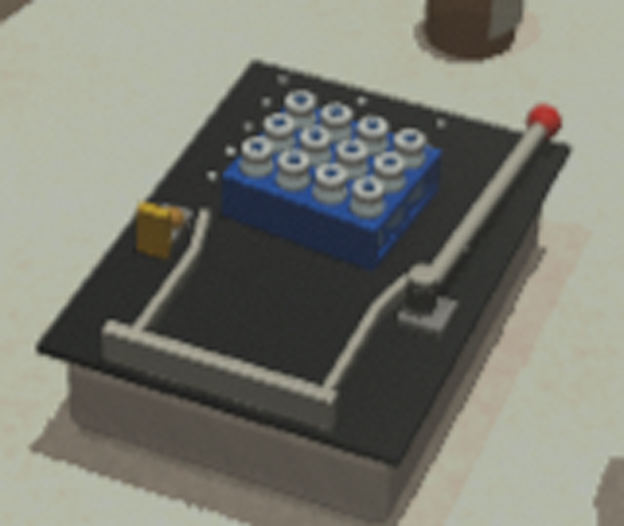

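The crops give clear cap centres, platform corners and the knob. I'll fit the shaker pose to the corners in both views and the rack pose to the mean of the caps.

```bash
python3 - <<'E'
from h import *
from scipy.optimize import least_squares
d=pickle.load(open("cam.pkl","rb"))
def full(n,p):
    o=np.array((220,180) if n=="scene" else (240,175)); return o+(np.array(p,float)+.5)/3.9-.5
S=[(x,y) for y in(106,142,180,217) for x in(0,1,2)]
caps={"scene":[(257,106),(315,106),(373,106),(255,142),(314,142),(373,142),(252,180),(314,180),(374,180),(250,217),(312,217),(375,217)],
"side":[(301,101),(336,113),(373,126),(409,139),(280,124),(315,136),(352,150),(390,164),(257,148),(293,161),(331,174),(368,188)]}
plat={"scene":[((657,63),(165,120)),((763,370),(165,-120))],
"side":[((255,62),(-165,-120)),((570,150),(-165,120)),((38,350),(165,-120)),((400,461),(165,120))]}
W=[];L=[]
for n in caps:
    P=ray(d[n],full(n,caps[n]),.142)[:,:2];r=cv2.minAreaRect(P.astype(np.float32));print(n,"caps",P.mean(0).round(4),r[1:])
    for p,l in plat[n]:
        w=ray(d[n],full(n,p),.09)[0,:2];W.append(w);L.append(l);print(n,l,w.round(4))
W=np.array(W);L=np.array(L)/1000
R=lambda a:np.array([[np.cos(a),-np.sin(a)],[np.sin(a),np.cos(a)]])
f=lambda q:(W-L@R(q[2]).T-q[:2]).ravel()
q=least_squares(f,[.55,-.03,1.57]).x;print("shaker",q.round(4),np.degrees(q[2]),(f(q)*1e3).round(1))
g=lambda x,y:(R(q[2])@[x/1e3,y/1e3]+q[:2]).round(4)
for k,p in dict(hinge=(45,88),catch=(45,-88),home=(102,0),mouth=(18,0),stop=(149,0)).items():print(k,g(*p))
loc=lambda w:((np.array(w)-q[:2])@R(q[2])*1e3).round(1)
print("knob loc",loc([.4716,-.2044]),loc([.4756,-.2073]))
for n in caps:
    P=ray(d[n],full(n,caps[n]),.142)[:,:2];print("rack loc",loc(P.mean(0)));print(np.array([loc(p) for p in P]).tolist())
print("yellow scene/side",loc([.617,.0426]),loc([.6102,.0444]))
E
```

```text
scene caps [ 0.5547 -0.0662] ((0.08165029436349869, 0.05820142850279808), 6.767412185668945)
scene (165, 120) [0.3915 0.1016]
scene (165, -120) [0.619  0.1534]
side caps [ 0.5515 -0.0638] ((0.0816601887345314, 0.058750223368406296), 7.009166717529297)
side (-165, -120) [ 0.688 -0.162]
side (-165, 120) [ 0.456  -0.2117]
side (165, -120) [0.6137 0.1592]
side (165, 120) [0.3838 0.1031]
shaker [ 0.5374 -0.0297  1.7912] 102.63045251758005 [ 7.3 -3.5  0.6 -4.1 -2.5  2.6 -0.4  5.3 -4.6  1.7 -0.4 -1.9]
hinge [ 0.4417 -0.0051]
catch [0.6134 0.0334]
home [0.5151 0.0698]
mouth [ 0.5334 -0.0122]
stop [0.5048 0.1157]
knob loc [-156.1  102.4] [-159.8   99.1]
rack loc [-39.4  -8.9]
[[-63.6, 34.9], [-35.1, 32.0], [-6.5, 29.1], [-66.4, 7.5], [-38.0, 4.6], [-9.5, 1.7], [-69.7, -20.2], [-40.5, -23.2], [-12.1, -26.1], [-72.4, -46.2], [-43.7, -49.1], [-14.5, -52.1]]
rack loc [-36.3  -6.3]
[[-69.2, -43.5], [-66.9, -17.4], [-64.2, 9.9], [-61.2, 36.3], [-40.5, -46.1], [-38.4, -20.3], [-34.9, 7.1], [-31.7, 34.7], [-11.0, -49.4], [-8.4, -22.9], [-6.4, 4.3], [-3.2, 31.1]]
yellow scene/side [ 53.2 -93.5] [ 56.4 -87.3]
```

Shaker yaw is 102.6°. The rack is at about (-38, -8) mm in shaker coordinates, skewed by about -5.8°, and the keeper is at about 1.64 rad. I'll push with the fingers 50 mm open and spread across the platform.

```bash
cat >> h.py <<'E'
Q=np.array([.5374,-.0297,1.7912])
Rq=np.array([[np.cos(Q[2]),-np.sin(Q[2])],[np.sin(Q[2]),np.cos(Q[2])]])
g=lambda x,y:Rq@[x/1e3,y/1e3]+Q[:2]
loc=lambda w:(np.array(w)[:2]-Q[:2])@Rq*1e3
def st():
    from station import sense
    s=sense();R=s["ee_rot"];f=s["wrist_force"]
    print("t",s["time_s"],"tcp",s["tcp_pos"].round(4),"loc",loc(s["tcp_pos"]).round(1),"yawY",np.degrees(np.arctan2(R[1,1],R[0,1])).round(2),"F",f.round(2),"Floc",(f[:2]@Rq).round(2),"j",s["joints"].round(0))
    return s
def to(s,x,y,z):print("to",(x,y),"units",((np.r_[g(x,y),z]-s["tcp_pos"])/.025).round(2))
E
python3 -c "
from h import *
s=st();to(s,-125,-3,.2);print(g(-125,-3),192.63-np.degrees(np.arctan2(s['ee_rot'][1,1],s['ee_rot'][0,1])))"
```

```text
t 0.1 tcp [ 0.2228 -0.5834  0.2216] loc [-471.5  428.1] yawY 110.89 F [-0.79 -0.64  0.58] Floc [-0.46  0.91] j [-54.  22.   0.  -0. -68. -15.]
to (-125, -3) units [13.79 17.29 -0.86]
[ 0.56765537 -0.15102029] 81.7411816963604
```

{"op": "move_arm", "data": {"targets": "0.69 0.86 0 0.82;0.69 0.86 0 0.82;0.69 0.86 0 0.82;0.69 0.86 0 0.82;0.69 0.86 0 0.82;0.69 0.86 0 0.82;0.69 0.86 0 0.82;0.69 0.86 0 0.82;0.69 0.86 0 0.82;0.69 0.86 0 0.82", "gripper": 50}}

```text
time_s: 0.93
tcp_pos: [0.3959, -0.3675, 0.2222]
ee_rot: [[-0.468, -0.884, -0.001], [-0.884, 0.468, 0.001], [-0.0, 0.001, -1.0]]
wrist_force: [0.5, 0.2, -0.6]
gripper_width: 0.577
gripper_force: 0.0
```

{"op": "move_arm", "data": {"targets": "0.69 0.86 0 0.82;0.69 0.86 0 0.82;0.69 0.86 0 0.82;0.69 0.86 0 0.82;0.69 0.86 0 0.82;0.69 0.86 0 0.82;0.69 0.86 0 0.82;0.69 0.86 0 0.82;0.69 0.86 0 0.82;0.69 0.86 0 0.82"}}

```text
time_s: 1.77
tcp_pos: [0.5684, -0.1526, 0.2221]
ee_rot: [[0.227, -0.974, -0.001], [-0.974, -0.227, 0.0], [-0.0, 0.001, -1.0]]
wrist_force: [0.5, 0.5, -0.1]
gripper_width: 0.572
gripper_force: 0.0
```

{"op": "move_arm", "data": {"targets": "0 0 0 0;0 0 0 0;0 0 0 0"}}

```text
time_s: 2.02
tcp_pos: [0.5674, -0.1539, 0.222]
ee_rot: [[0.223, -0.975, -0.001], [-0.975, -0.223, 0.0], [-0.0, 0.001, -1.0]]
wrist_force: [-0.2, -0.2, -0.2]
gripper_width: 0.574
gripper_force: 0.0
```

```bash
python3 -c "
from h import *
from station import capture
s=st();to(s,-125,-3,.104)
c=capture('side');im=c['image'];cv2.imwrite('pics/s1.png',cv2.resize(im[150:330,220:440],None,fx=3,fy=3))
c=capture('wrist');cv2.imwrite('pics/w1.png',c['image'])
pickle.dump((s,c),open('w1.pkl','wb'))"
```

```text
t 2.0167 tcp [ 0.5674 -0.1539  0.222 ] loc [-127.7   -2.2] yawY -167.12 F [-0.19 -0.21 -0.21] Floc [-0.16  0.23] j [  1.  19.  -5.  -0. -67.  12.]
to (-125, -3) units [ 0.01  0.11 -4.72]
```

View pics/w1.png

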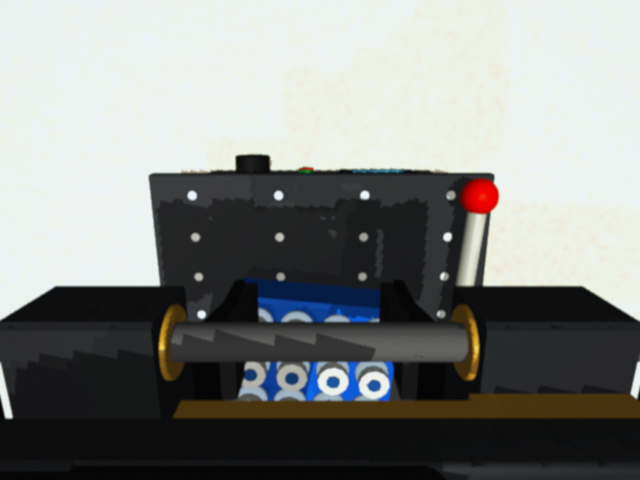

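Wrist view: the platform's front corners are at about (150,175) and (494,175), the knob is at (480,196), and the fingers are ahead of the rack. I'll check the shaker pose against it.

```bash
python3 -c "
from h import *
s,c=pickle.load(open('w1.pkl','rb'));T=np.eye(4);T[:3,:3]=s['ee_rot'];T[:3,3]=s['tcp_pos']
c['world_from_camera']=T@c['hand_eye'];print(c['hand_eye'].round(3),{k:c[k] for k in c if k not in('image','hand_eye','world_from_camera')})
for p,z in(((150,175),.09),((494,175),.09),((480,196),.112)):
  w=ray(c,p,z)[0];print(p,w.round(4),loc(w).round(1))
"
```

```text
[[ 0.001  0.965  0.262  0.073]
 [ 1.    -0.001  0.     0.   ]
 [ 0.     0.262 -0.965 -0.162]
 [ 0.     0.     0.     1.   ]] {'fx': 426.10002325887905, 'fy': 426.10002325887905, 'cx': 318.5893002319005, 'cy': 239.82561805961237}
(150, 175) [ 0.6884 -0.1661  0.09  ] [-166.1 -117.5]
(494, 175) [ 0.4585 -0.2188  0.09  ] [-167.3  118.3]
(480, 196) [ 0.4723 -0.2045  0.112 ] [-156.3  101.8]
```

{"op": "move_arm", "data": {"targets": "0 0.1 -0.9 0;0 0 -0.9 0;0 0 -0.9 0;0 0 -0.9 0;0 0 -0.6 0;0 0 -0.4 0;0 0 0 0;0 0 0 0"}}

```text
time_s: 2.78
tcp_pos: [0.568, -0.152, 0.1078]
ee_rot: [[0.223, -0.975, 0.0], [-0.975, -0.223, -0.0], [0.0, 0.0, -1.0]]
wrist_force: [0.6, 0.1, 0.0]
gripper_width: 0.575
gripper_force: 0.0
```

```bash
python3 -c "
from h import *
s=st();to(s,-95,-3,.104);to(s,45,0,.104)"
```

```text
t 2.7833 tcp [ 0.568  -0.152   0.1078] loc [-126.    -3.1] yawY -167.14 F [0.6  0.06 0.01] Floc [-0.08 -0.59] j [  1.  24. -14.   0. -52.  12.]
to (-95, -3) units [-0.28  1.21 -0.15]
to (45, 0) units [-1.62  6.65 -0.15]
```

{"op": "move_arm", "data": {"targets": "-0.04 0.156 -0.15 0;-0.04 0.156 0 0;-0.035 0.156 0 0;-0.035 0.156 0 0;-0.022 0.098 0 0;-0.022 0.098 0 0;-0.022 0.098 0 0;-0.022 0.098 0 0;-0.022 0.098 0 0;-0.022 0.098 0 0"}}

```text
time_s: 3.62
tcp_pos: [0.5613, -0.121, 0.104]
ee_rot: [[0.223, -0.975, 0.001], [-0.975, -0.223, -0.0], [0.001, -0.001, -1.0]]
wrist_force: [1.4, -2.3, 0.0]
gripper_width: 0.574
gripper_force: 0.8
```

{"op": "move_arm", "data": {"targets": "-0.022 0.098 0 0;-0.022 0.098 0 0;-0.022 0.098 0 0;-0.022 0.098 0 0;-0.022 0.098 0 0;-0.022 0.098 0 0;-0.022 0.098 0 0;-0.022 0.098 0 0;-0.022 0.098 0 0;-0.022 0.098 0 0"}}

```text
time_s: 4.45
tcp_pos: [0.5554, -0.0964, 0.1039]
ee_rot: [[0.223, -0.975, 0.0], [-0.975, -0.223, -0.0], [0.0, -0.0, -1.0]]
wrist_force: [0.4, -1.0, 1.7]
gripper_width: 0.571
gripper_force: 1.3
```

```bash
python3 -c "
from h import *
from station import capture
s=st()
c=capture('side');im=c['image'];cv2.imwrite('pics/s2.png',cv2.resize(im[160:310,230:430],None,fx=4,fy=4,interpolation=2))"
```

```text
t 4.45 tcp [ 0.5554 -0.0964  0.1039] loc [-69.  -3.] yawY -167.09 F [ 0.39 -1.02  1.67] Floc [-1.08 -0.16] j [  7.  23. -17.   0. -50.   6.]
```

View pics/s2.png

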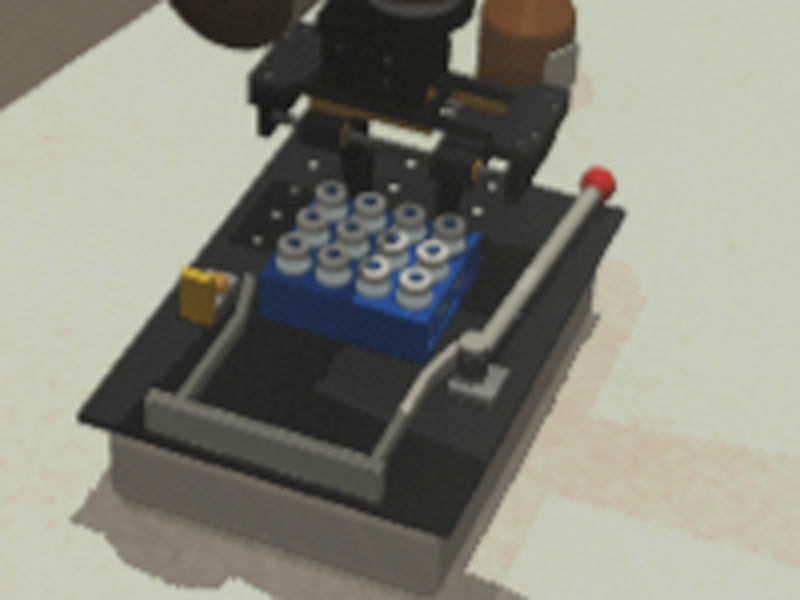

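The rack is now square to the platform and entering the mouth. I'll keep pushing and watch the force.

{"op": "move_arm", "data": {"targets": "-0.022 0.098 0 0;-0.022 0.098 0 0;-0.022 0.098 0 0;-0.022 0.098 0 0"}}

```text
time_s: 4.83
tcp_pos: [0.5532, -0.0865, 0.1038]
ee_rot: [[0.223, -0.975, 0.0], [-0.975, -0.223, -0.0], [0.0, -0.0, -1.0]]
wrist_force: [0.9, -2.7, 1.9]
gripper_width: 0.575
gripper_force: 1.3
```

{"op": "move_arm", "data": {"targets": "-0.018 0.078 0 0;-0.018 0.078 0 0;-0.018 0.078 0 0;-0.018 0.078 0 0"}}

```text
time_s: 5.17
tcp_pos: [0.5514, -0.0788, 0.1039]
ee_rot: [[0.223, -0.975, 0.0], [-0.975, -0.223, -0.0], [0.0, -0.0, -1.0]]
wrist_force: [1.2, -1.8, 2.5]
gripper_width: 0.576
gripper_force: 1.4
```

{"op": "move_arm", "data": {"targets": "-0.018 0.078 0 0;-0.018 0.078 0 0;-0.018 0.078 0 0;-0.018 0.078 0 0"}}

```text
time_s: 5.5
tcp_pos: [0.5496, -0.071, 0.1038]
ee_rot: [[0.223, -0.975, 0.0], [-0.975, -0.223, -0.0], [0.0, -0.0, -1.0]]
wrist_force: [-0.1, -2.2, 3.1]
gripper_width: 0.575
gripper_force: 1.4
```

```bash
python3 -c "
from h import *
from station import capture
s=st();to(s,45,-3,.104)"
```

```text
t 5.5 tcp [ 0.5496 -0.071   0.1038] loc [-42.9  -2.9] yawY -167.1 F [-0.1  -2.16  3.12] Floc [-2.09  0.57] j [  9.  22. -19.   0. -49.   3.]
to (45, -3) units [-0.77  3.43  0.01]
```

{"op": "move_arm", "data": {"targets": "-0.022 0.098 0 0;-0.022 0.098 0 0;-0.022 0.098 0 0;-0.022 0.098 0 0;-0.022 0.098 0 0;-0.022 0.098 0 0"}}

```text
time_s: 6.0
tcp_pos: [0.5462, -0.0562, 0.1037]
ee_rot: [[0.223, -0.975, -0.0], [-0.975, -0.223, 0.0], [-0.0, 0.0, -1.0]]
wrist_force: [1.0, -2.4, 1.6]
gripper_width: 0.576
gripper_force: 1.4
```

{"op": "move_arm", "data": {"targets": "-0.022 0.098 0 0;-0.022 0.098 0 0;-0.022 0.098 0 0;-0.022 0.098 0 0;-0.022 0.098 0 0;-0.022 0.098 0 0;-0.022 0.098 0 0;-0.022 0.098 0 0"}}

```text
time_s: 6.67
tcp_pos: [0.5418, -0.0366, 0.1037]
ee_rot: [[0.223, -0.975, -0.0], [-0.975, -0.223, 0.0], [-0.0, 0.0, -1.0]]
wrist_force: [0.6, -2.6, 2.1]
gripper_width: 0.579
gripper_force: 1.2
```

{"op": "move_arm", "data": {"targets": "-0.022 0.098 0 0;-0.022 0.098 0 0;-0.022 0.098 0 0;-0.022 0.098 0 0;-0.022 0.098 0 0;-0.022 0.098 0 0;-0.022 0.098 0 0;-0.022 0.098 0 0"}}

```text
time_s: 7.33
tcp_pos: [0.5374, -0.017, 0.1037]
ee_rot: [[0.223, -0.975, -0.0], [-0.975, -0.223, 0.0], [-0.0, 0.0, -1.0]]
wrist_force: [0.7, -2.6, 1.8]
gripper_width: 0.574
gripper_force: 1.1
```

```bash
python3 -c "
from h import *
from station import capture
s=st();to(s,45,-3,.104)
c=capture('side');im=c['image'];cv2.imwrite('pics/s3.png',cv2.resize(im[160:310,230:430],None,fx=4,fy=4,interpolation=2))"
```

```text
t 7.3333 tcp [ 0.5374 -0.017   0.1037] loc [12.4 -2.8] yawY -167.1 F [ 0.68 -2.6   1.76] Floc [-2.68 -0.1 ] j [ 15.  20. -21.  -0. -48.  -3.]
to (45, -3) units [-0.28  1.27  0.01]
```

View pics/s3.png

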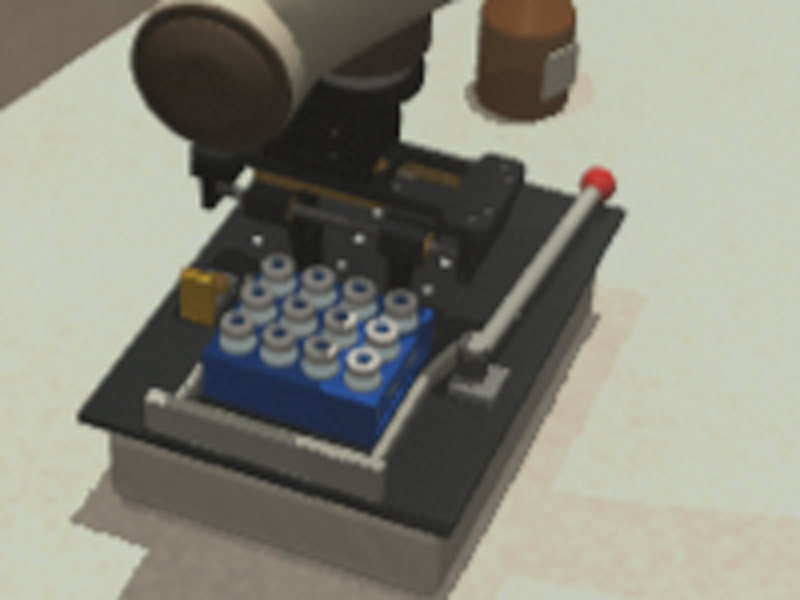

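The rack is between the guides with a gap of about 30 mm to the stop. Next I'll advance, then creep in.

{"op": "move_arm", "data": {"targets": "-0.022 0.098 0 0;-0.022 0.098 0 0;-0.022 0.098 0 0;-0.022 0.098 0 0;-0.022 0.098 0 0;-0.022 0.098 0 0;-0.022 0.098 0 0;-0.022 0.098 0 0;-0.018 0.078 0 0"}}

```text
time_s: 8.13
tcp_pos: [0.5325, 0.0046, 0.1037]
ee_rot: [[0.223, -0.975, -0.0], [-0.975, -0.223, 0.0], [-0.0, 0.0, -1.0]]
wrist_force: [0.4, -2.2, 0.3]
gripper_width: 0.572
gripper_force: 0.8
```

{"op": "move_arm", "data": {"targets": "-0.009 0.04 0 0;-0.009 0.04 0 0;-0.009 0.04 0 0;-0.009 0.04 0 0;-0.009 0.04 0 0"}}

```text
time_s: 8.55
tcp_pos: [0.5314, 0.0094, 0.1037]
ee_rot: [[0.223, -0.975, -0.0], [-0.975, -0.223, 0.0], [-0.0, 0.0, -1.0]]
wrist_force: [0.4, -1.1, -1.5]
gripper_width: 0.575
gripper_force: 0.7
```

{"op": "move_arm", "data": {"targets": "-0.009 0.04 0 0;-0.009 0.04 0 0"}}

```text
time_s: 8.72
tcp_pos: [0.531, 0.0114, 0.1037]
ee_rot: [[0.223, -0.975, -0.0], [-0.975, -0.223, 0.0], [-0.0, 0.0, -1.0]]
wrist_force: [0.9, -1.3, -0.3]
gripper_width: 0.572
gripper_force: 0.7
```

```bash
python3 -c "
from h import *
s=st();to(s,45,-3,.104)"
```

```text
t 8.7167 tcp [0.531  0.0114 0.1037] loc [41.5 -2.7] yawY -167.11 F [ 0.91 -1.32 -0.34] Floc [-1.49 -0.6 ] j [ 19.  20. -22.  -0. -48.  -6.]
to (45, -3) units [-0.02  0.14  0.01]
```

Now 0.5 mm rows, two at a time, checking the force after each call.

{"op": "move_arm", "data": {"targets": "-0.0045 0.02 0 0;-0.0045 0.02 0 0"}}

```text
time_s: 8.88
tcp_pos: [0.5309, 0.0118, 0.1038]
ee_rot: [[0.223, -0.975, -0.0], [-0.975, -0.223, -0.001], [0.001, 0.0, -1.0]]
wrist_force: [1.3, -6.5, -1.5]
gripper_width: 0.572
gripper_force: 3.2
```

{"op": "move_arm", "data": {"targets": "-0.0045 0.02 0 0;-0.0045 0.02 0 0"}}

```text
time_s: 9.05
tcp_pos: [0.5309, 0.0119, 0.1039]
ee_rot: [[0.224, -0.975, -0.0], [-0.975, -0.224, -0.002], [0.002, 0.001, -1.0]]
wrist_force: [2.9, -10.6, -1.7]
gripper_width: 0.575
gripper_force: 5.2
```

{"op": "move_arm", "data": {"targets": "-0.0045 0.02 0 0;-0.0045 0.02 0 0"}}

```text
time_s: 9.22
tcp_pos: [0.5309, 0.0119, 0.1041]
ee_rot: [[0.224, -0.975, 0.0], [-0.975, -0.224, -0.004], [0.004, 0.001, -1.0]]
wrist_force: [4.0, -13.8, -0.9]
gripper_width: 0.574
gripper_force: 7.2
```

Contact is firm at about 14 N with no further motion. I'll back off, lift and verify.

{"op": "move_arm", "data": {"targets": "0.022 -0.098 0 0;0.022 -0.098 0 0;0.07 -0.312 0 0;0.07 -0.312 0 0;0.07 -0.312 0 0;0.07 -0.312 0.4 0;0.14 -0.624 1 0;0.14 -0.624 1 0;0.14 -0.624 1 0;0 0 0.5 0"}}

```text
time_s: 10.05
tcp_pos: [0.551, -0.0711, 0.2047]
ee_rot: [[0.221, -0.975, 0.005], [-0.975, -0.221, -0.001], [0.002, -0.005, -1.0]]
wrist_force: [1.2, -0.5, -0.1]
gripper_width: 0.574
gripper_force: 0.0
```

```bash
python3 -c "
from h import *
from station import capture
s=st()
c=capture('side');im=c['image'];a=cv2.resize(im[190:310,230:400],(400,283),interpolation=2)
c=capture('scene');im=c['image'];b=cv2.resize(im[180:310,225:425],(800,520),interpolation=2)
cv2.imwrite('pics/s4.png',b);cv2.imwrite('pics/s4b.png',a)"
```

```text
t 10.05 tcp [ 0.551  -0.0711  0.2047] loc [-43.4  -4.2] yawY -167.21 F [ 1.25 -0.52 -0.08] Floc [-0.78 -1.1 ] j [  9.  16. -11.   0. -62.   3.]
```

View pics/s4.png

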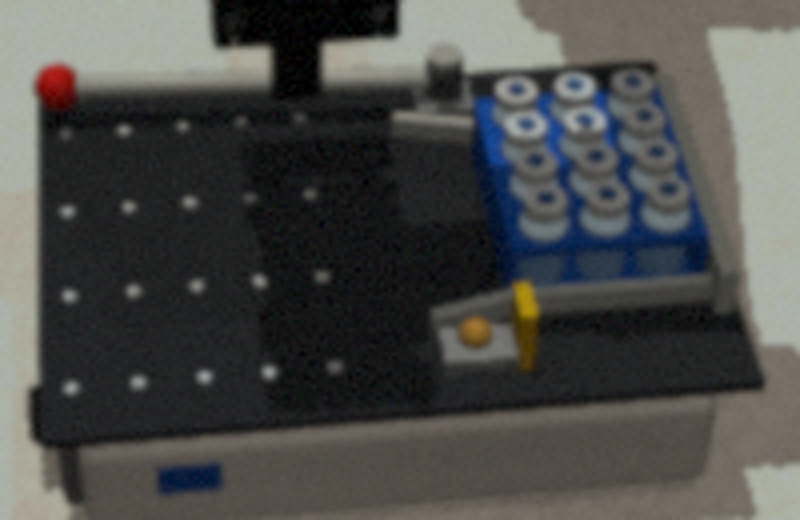

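The rack is home, flush with the stop and square. Next the keeper: I'll close the fingers and plan an arc at radius 130 mm behind the rod.

```bash
sed -i 's/^Q=.*/Q=np.array([.5374+.2186*.0025,-.0297-.9758*.0025,1.7912])/' h.py
cat > arc.py <<'E'
from h import *
s=st();to(s,-85,132,.2)
p=g(-85,132);cum=p
r=130
for th in np.r_[1.64:0.15:16j,.15:0:7j]:
    u=np.array([-np.sin(th),-np.cos(th)]);t=np.array([np.cos(th),-np.sin(th)])
    h=9.5*abs(t[0])+15*abs(t[1]);l=np.array([45,88])+r*u-t*(6+h);w=g(*l)
    print(round(th,3),l.round(1),w.round(4),"d",((w-p)/.025).round(3));p=w
E
python3 arc.py
```

```text
t 10.15 tcp [ 0.5508 -0.0696  0.2041] loc [-39.4  -4.4] yawY -167.17 F [ 0.75  0.15 -0.29] Floc [-0.01 -0.76] j [ 10.  16. -11.   0. -62.   3.]
to (-85, 132) units [-4.92 -2.97 -0.17]
1.64 [-83.2 118.6] [ 0.4404 -0.1392] d [0.509 0.188]
1.541 [-85.6 105.4] [ 0.4539 -0.1387] d [0.536 0.022]
1.441 [-86.8  93.1] [ 0.466  -0.1372] d [0.487 0.061]
1.342 [-86.8  80.7] [ 0.4782 -0.1345] d [0.486 0.108]
1.243 [-85.6  68.1] [ 0.4902 -0.1305] d [0.48  0.157]
1.143 [-83.1  55.6] [ 0.5019 -0.1254] d [0.468 0.207]
1.044 [-79.3  43.2] [ 0.5132 -0.119 ] d [0.451 0.256]
0.945 [-74.2  31. ] [ 0.5239 -0.1114] d [0.429 0.304]
0.845 [-67.9  19.3] [ 0.5339 -0.1026] d [0.401 0.351]
0.746 [-60.2   8.2] [ 0.5431 -0.0927] d [0.367 0.395]
0.647 [-51.4  -2.1] [ 0.5513 -0.0818] d [0.327 0.436]
0.547 [-41.4 -11.6] [ 0.5583 -0.07  ] d [0.282 0.474]
0.448 [-30.3 -20. ] [ 0.5641 -0.0573] d [0.233 0.506]
0.349 [-18.3 -27.3] [ 0.5686 -0.044 ] d [0.179 0.533]
0.249 [ -5.4 -33.3] [ 0.5716 -0.0301] d [0.121 0.554]
0.15 [  8.1 -37.9] [ 0.5732 -0.0159] d [0.061 0.569]
0.15 [  8.1 -37.9] [ 0.5732 -0.0159] d [0. 0.]
0.125 [ 11.6 -38.8] [ 0.5733 -0.0123] d [0.006 0.145]
0.1 [ 15.2 -39.7] [ 0.5733 -0.0087] d [0.002 0.145]
0.075 [ 18.7 -40.4] [ 0.5733 -0.0051] d [-0.002  0.145]
0.05 [ 22.3 -41. ] [ 0.5731 -0.0014] d [-0.006  0.145]
0.025 [ 25.9 -41.6] [0.5728 0.0022] d [-0.011  0.145]
0.0 [ 29.5 -42. ] [0.5725 0.0058] d [-0.015  0.145]
```

{"op": "move_arm", "data": {"targets": "-0.5 -0.3 0 0;-0.5 -0.3 0 0;-0.5 -0.3 0 0;-0.5 -0.3 0 0;-0.5 -0.3 0 0;-0.5 -0.3 0 0;-0.5 -0.3 0 0;-0.5 -0.3 0 0;-0.5 -0.3 0 0;-0.42 -0.27 0 0", "gripper": 0}}

```text
time_s: 10.98
tcp_pos: [0.4245, -0.1436, 0.2013]
ee_rot: [[0.223, -0.975, -0.0], [-0.975, -0.223, 0.0], [-0.0, 0.0, -1.0]]
wrist_force: [-0.9, 0.4, -0.3]
gripper_width: 0.015
gripper_force: 0.0
```

{"op": "move_arm", "data": {"targets": "0 0 -0.8 0;0 0 -0.8 0;0 0 -0.8 0;0 0 -0.8 0;0 0 -0.4 0;0 0 -0.27 0;0 0 0 0"}}

```text
time_s: 11.57
tcp_pos: [0.4249, -0.1431, 0.1035]
ee_rot: [[0.223, -0.975, -0.003], [-0.975, -0.223, 0.0], [-0.001, 0.003, -1.0]]
wrist_force: [0.0, -0.8, 0.7]
gripper_width: 0.004
gripper_force: 0.0
```

```bash
python3 -c "
from h import *
s=st();to(s,-83.2,118.6,.107)"
```

```text
t 11.5667 tcp [ 0.4249 -0.1431  0.1035] loc [-83.6 134.5] yawY -167.12 F [ 0.01 -0.77  0.72] Floc [-0.76  0.16] j [  2.  13. -33.  -0. -45.  11.]
to (-83.2, 118.6) units [0.62 0.15 0.14]
```

{"op": "move_arm", "data": {"targets": "0.2 0.05 0.13 0;0.2 0.05 0 0;0.2 0.05 0 0;0.2 0.01 0 0;0.2 0.01 0 0;0.2 0.01 0 0;0.24 0.03 0 0;0.24 0.03 0 0"}}

```text
time_s: 12.23
tcp_pos: [0.4685, -0.1368, 0.1077]
ee_rot: [[0.223, -0.975, -0.0], [-0.975, -0.223, 0.0], [-0.0, 0.0, -1.0]]
wrist_force: [-0.4, 0.1, 0.1]
gripper_width: 0.005
gripper_force: 0.1
```

{"op": "move_arm", "data": {"targets": "0.24 0.055 0 0;0.24 0.055 0 0;0.24 0.08 0 0;0.24 0.08 0 0;0.235 0.105 0 0;0.235 0.105 0 0"}}

```text
time_s: 12.73
tcp_pos: [0.5044, -0.1246, 0.1077]
ee_rot: [[0.223, -0.975, -0.0], [-0.975, -0.223, -0.0], [-0.0, 0.0, -1.0]]
wrist_force: [-0.1, -0.0, 0.4]
gripper_width: 0.006
gripper_force: 0.1
```

```bash
python3 -c "
from h import *
s=st();to(s,-79.3,43.2,.1065)"
```

```text
t 12.7333 tcp [ 0.5044 -0.1246  0.1077] loc [-82.9  53. ] yawY -167.1 F [-0.06 -0.01  0.39] Floc [0.   0.06] j [  4.  19. -23.   0. -48.   9.]
to (-79.3, 43.2) units [ 0.35  0.22 -0.05]
```

```bash
cat > knob.py <<'E'
from h import *
from station import capture
for n in("scene","side"):
    c=capture(n);im=c["image"];M=np.zeros(im.shape[:2],bool);M[170:320,220:420]=1
    H,S,V=cv2.split(cv2.cvtColor(im,cv2.COLOR_BGR2HSV))
    for p,a in blobs(M&((H<8)|(H>172))&(S>150)&(V>70),8):
        l=loc(ray(c,p,.112)[0]);v=l-[45,88];print(n,p,a,"knob",l.round(1),"r",np.hypot(*v).round(1),"theta",np.arctan2(-v[0],-v[1]).round(3))
E
python3 knob.py
```

```text
scene (np.float64(247.0), np.float64(229.3)) 109 knob [-137.8   11.2] r 198.3 theta 1.173
side (np.float64(340.2), np.float64(200.6)) 8 knob [-129.8   -1.9] r 196.5 theta 1.096
```

The keeper follows (θ≈1.13, as planned), so I'll continue the arc.

{"op": "move_arm", "data": {"targets": "0.22 0.13 0 0;0.22 0.13 0 0;0.215 0.15 0 0;0.215 0.15 0 0;0.2 0.175 0 0;0.2 0.175 0 0;0.185 0.2 0 0;0.185 0.2 0 0"}}

```text
time_s: 13.5
tcp_pos: [0.5452, -0.0916, 0.1077]
ee_rot: [[0.223, -0.975, -0.0], [-0.975, -0.223, -0.0], [-0.0, 0.0, -1.0]]
wrist_force: [-0.9, -0.0, -0.7]
gripper_width: 0.005
gripper_force: 0.1
```

{"op": "move_arm", "data": {"targets": "0.165 0.22 0 0;0.165 0.22 0 0;0.14 0.235 0 0;0.14 0.235 0 0;0.115 0.25 0 0;0.115 0.25 0 0;0.09 0.265 0 0;0.09 0.265 0 0"}}

```text
time_s: 14.17
tcp_pos: [0.5705, -0.0429, 0.1078]
ee_rot: [[0.223, -0.975, -0.0], [-0.975, -0.223, 0.0], [-0.0, 0.0, -1.0]]
wrist_force: [0.5, 0.2, -0.6]
gripper_width: 0.005
gripper_force: 0.1
```

```bash
python3 -c "
from h import *
s=st();to(s,8.1,-37.9,.1065)"; python3 knob.py
```

```text
t 14.1667 tcp [ 0.5705 -0.0429  0.1078] loc [-17.6 -29.4] yawY -167.1 F [ 0.46  0.2  -0.58] Floc [ 0.1  -0.49] j [ 12.  23. -16.  -0. -51.   1.]
to (8.1, -37.9) units [ 0.11  1.08 -0.05]
scene (np.float64(312.5), np.float64(265.2)) 107 knob [-22.9 -98. ] r 197.9 theta 0.35
side (np.float64(288.5), np.float64(214.1)) 40 knob [ -19.2 -102.1] r 200.6 theta 0.326
```

{"op": "move_arm", "data": {"targets": "0.05 0.27 0 0;0.03 0.27 0 0;0.02 0.27 0 0;0.01 0.27 0 0;0 0.1 0 0;0 0.1 0 0"}}

```text
time_s: 14.77
tcp_pos: [0.5731, -0.011, 0.1079]
ee_rot: [[0.224, -0.975, 0.0], [-0.975, -0.224, 0.0], [0.0, -0.0, -1.0]]
wrist_force: [-0.2, 0.5, -0.8]
gripper_width: 0.005
gripper_force: 0.2
```

{"op": "move_arm", "data": {"targets": "0 0.09 0 0;0 0.09 0 0;0 0.09 0 0;0 0.09 0 0"}}

```text
time_s: 15.1
tcp_pos: [0.5725, -0.0035, 0.1079]
ee_rot: [[0.223, -0.975, -0.001], [-0.975, -0.223, -0.001], [0.001, 0.002, -1.0]]
wrist_force: [-1.8, -2.6, 1.0]
gripper_width: 0.006
gripper_force: 1.0
```

```bash
python3 -c "
from h import *
s=st();to(s,29.5,-42,.1065)"; python3 knob.py
```

```text
t 15.1 tcp [ 0.5725 -0.0035  0.1079] loc [ 20.4 -40. ] yawY -167.14 F [-1.82 -2.62  0.98] Floc [-2.16  2.35] j [ 16.  23. -16.   0. -51.  -3.]
to (29.5, -42) units [-0.    0.37 -0.05]
scene (np.float64(344.3), np.float64(267.5)) 112 knob [  33.  -109.6] r 198.0 theta 0.061
side (np.float64(275.7), np.float64(224.5)) 31 knob [  32.8 -113.2] r 201.6 theta 0.061
```

{"op": "move_arm", "data": {"targets": "0 0.08 0 0;0 0.08 0 0;0 0 0 0"}}

```text
time_s: 15.45
tcp_pos: [0.5733, 0.002, 0.1078]
ee_rot: [[0.224, -0.975, 0.0], [-0.975, -0.224, 0.0], [-0.0, -0.001, -1.0]]
wrist_force: [1.0, 0.1, -0.1]
gripper_width: -0.001
gripper_force: 0.0
```

{"op": "move_arm", "data": {"targets": "-0.01 0.05 0 0;0 0.05 0 0;0 0 0 0"}}

```text
time_s: 15.7
tcp_pos: [0.5728, 0.0042, 0.1078]
ee_rot: [[0.224, -0.975, 0.0], [-0.975, -0.224, 0.0], [-0.0, -0.0, -1.0]]
wrist_force: [0.2, -0.1, 0.1]
gripper_width: 0.006
gripper_force: 0.0
```

```bash
python3 -c "
from h import *
s=st();to(s,29.5,-42,.1065)"; python3 knob.py
```

```text
t 15.7 tcp [0.5728 0.0042 0.1078] loc [ 27.9 -42. ] yawY -167.08 F [ 0.21 -0.14  0.13] Floc [-0.18 -0.18] j [ 17.  23. -16.  -0. -51.  -4.]
to (29.5, -42) units [-0.01  0.06 -0.05]
scene (np.float64(351.0), np.float64(267.1)) 109 knob [  45.1 -109.9] r 197.9 theta -0.0
side (np.float64(273.6), np.float64(227.0)) 34 knob [  43.9 -113.6] r 201.6 theta 0.006
```

It snapped to 0. Now I'll back off, lift and check.

{"op": "move_arm", "data": {"targets": "0.05 -0.2 0 0;0.07 -0.3 0 0;0.1 -0.5 0.2 0;0.1 -0.6 0.8 0;0.1 -0.6 1 0;0.1 -0.6 1 0;0 -0.6 1 0;0 0 0 0;0 0 0 0;0 0 0 0"}}

```text
time_s: 16.63
tcp_pos: [0.5852, -0.0819, 0.2074]
ee_rot: [[0.222, -0.975, -0.001], [-0.975, -0.222, 0.0], [-0.001, 0.001, -1.0]]
wrist_force: [-0.6, 0.1, -0.1]
gripper_width: 0.008
gripper_force: 0.0
```

```bash
python3 knob.py; python3 -c "
from h import *
from station import capture
st();im=capture('scene')['image'];cv2.imwrite('pics/s5.png',cv2.resize(im[180:310,225:425],(800,520),interpolation=2))"
```

```text
scene (np.float64(351.1), np.float64(267.2)) 118 knob [  45.2 -110.1] r 198.1 theta -0.001
side (np.float64(273.4), np.float64(227.0)) 33 knob [  44.1 -114. ] r 202.0 theta 0.005
t 16.7333 tcp [ 0.585  -0.0812  0.2065] loc [-58.2 -35.2] yawY -167.11 F [ 0.5  -0.54  0.52] Floc [-0.64 -0.37] j [  8.  19.  -6.  -0. -65.   5.]
```

View pics/s5.png

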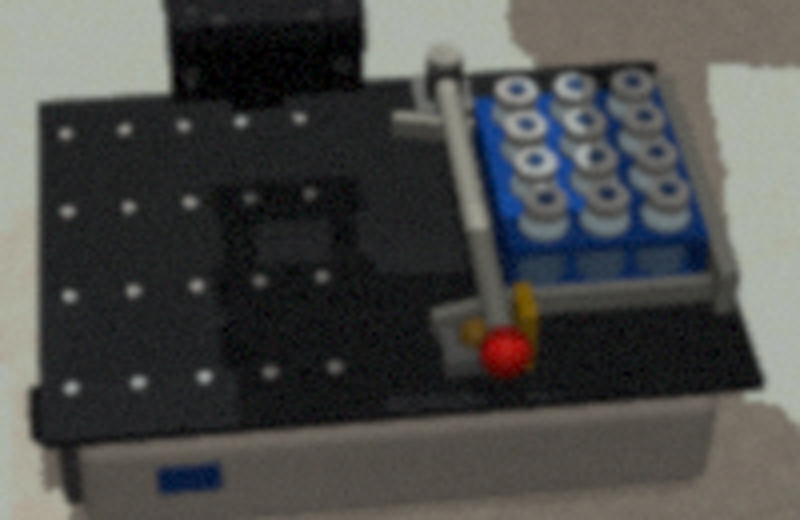

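The picture shows the keeper shut: the knob is at (507,350), the rod is past the ball and against the yellow stop, and the rack is home and square.

```bash
python3 -c "
from station import *
print(finish_job())"
```

```text
the job is handed in; nothing more can be done
None
```

I pushed the rack home against the back stop (highest force read about 14 N), swung the keeper shut over the ball onto the yellow stop, and handed the job in at about 17 s with the arm clear; the last camera check showed both in place.

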